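# Nudge the adapter plate onto the fixture's locating pins

### The job

The aluminium adapter plate lies crooked on top of the two locating pins of the blue drilling fixture. With your fingertips push it back towards the fence and sideways until both of its holes drop over the pins and it lies flat on the base; slide it only, never lift it off the fixture. Leave everything else on the bench and on the fixture where it is, and finish clear of the plate.

Things in the scene. Friction and masses are not known exactly. Their poses are not given: they have to be found in the camera images.
- fixture: Blue drilling-fixture base bolted to the bench, 170 (x) x 320 (y) x 15 mm. Origin: centre of its underside; +x away from the robot (yaw within 0.25 rad), +y left. Fence on the far side: 250 mm long, 25 mm above the base top, near face at x = +70 mm. Pins at x = +41, y = +-50 mm, hidden by the plate at first. Yellow marks on the fence (y = +-87.5 mm) stand just outside a seated plate's ends.
- plate: Loose aluminium plate 100 (x) x 170 (y) x 8 mm, 0.25-0.5 kg. Origin: centre of underside. Two 13 mm holes at x = +22, y = +-50 mm; a 33 mm bore at x = -12, y = 0 takes no pin. Starts tilted 0.11 rad, on the pin tops and its near edge, 6-16 mm nearer the robot than seated, 12-24 mm left or right, skewed up to 0.07 rad. Seated: origin at fixture x = 19, y = 0, z = 15 mm, 1 mm off the fence. Slides at a few N.
- hole_left (a point): centre of the plate's left (+y) 13 mm hole, at the underside
- hole_right (a point): centre of the plate's right (-y) 13 mm hole, at the underside
- pin_left (a point): centre of the top of the left (+y) brass pin: 10 mm diameter, bevelled, 9 mm above the base top, 24 mm above the bench
- pin_right (a point): centre of the top of the right (-y) brass pin, like the left one
- bushing: brass bushing, 28 mm diameter, 22 mm tall, standing on the near left corner of the fixture base; leave alone. Origin: centre of its underside
- screw: socket screw standing on its head, 18 mm head, 40 mm tall, on the near right corner of the fixture base; leave alone. Origin: centre of its underside
- wrench: loose wrench lying on the bench to the right; leave alone. Origin: on the tool's underside, axis x along the tool
- screwdriver: loose screwdriver lying on the bench to the left; leave alone. Origin: on the tool's underside, axis x along the tool
- oil_bottle: red bottle, 60 mm diameter, 160 mm tall, standing to the left; leave alone. Origin: centre of its underside
- grease_jar: white jar, 64 mm diameter, 70 mm tall, standing to the right; leave alone. Origin: centre of its underside
- bearing_ring: steel bearing ring, 90 mm diameter, 20 mm tall, lying on the bench beyond the fixture; leave alone. Origin: centre of its underside
Not all that is in view belongs to the job. Of the things that look like the plate, the middle-sized one is meant.

How it is judged:
By the outcome, as a careful person would: the job done as asked, in the order asked, and still so for the second after the job is handed in, with the robot touching nothing.
It also fails if it takes over 64 s, if anything falls off the work surface, if the arm or the gripper's body presses on something with over 40 N, if the wrist force passes 120 N, or if a joint passes its speed limit or range.

### The arm

A 7-joint arm with a two-finger parallel gripper is mounted at the origin on the work surface. World frame = base frame: x ahead of the robot, y to its left, z up, the work surface at z = 0. Lengths are in m, angles in rad, forces in N, time in s.
With the tool pointing down it reaches from about 0.425 to 0.875 m from the base axis. Payload 4.7 kg.
Tool frame: the origin (TCP) lies on the centre line of the jaws, within the pads' length; the fingertips stand 14 mm ahead of it and the grasp point (between the pads) lies 5 mm behind it; z points along the fingers, x is the direction in which the jaws open and shut, and the axes are right-handed (so a half turn about z gives the same grasp; the last joint's range is limited). The gripper opens to 87 mm and grips with 3 to 60 N. Pads are 19 mm wide; open, the fingers measure 117 mm over their backs; the gripper's body (75 mm by 190 mm) begins 51 mm behind the grasp point.
Start: joints at [1.209, 0.321, -0.07, 1.45, 0.023, 1.371, -0.057], TCP at [0.239, -0.605, 0.237] pointing down, gripper open.
Joint ranges: [-2.86, 2.86], [-0.3, 2.09], [-1.38, 1.24], [0.06, 2.45], [-1.56, 4.7], [0.09, 2.05], [-2.69, 2.69]. Speed limits (rad/s): [2.57, 2.57, 3.14, 3.14, 3.14, 3.14, 3.14].

### API

Orientations are given as a rotation vector (axis times angle).
In Python, from bench import ctrl gives the robot as it stands.
- The arm moves only by the tool drive_tool, never from a script. Its argument "rows" is a list that holds one entry, the list of rows, each a list of 5 numbers: the shift along the tool's x, y, z scaled (see below), then the turn about the tool's z scaled (see below), then the closure in counts, from 0 (fully open) to 255 (shut). In form: [[[dx, dy, dz, spin, jaw], ...]]. A call has 1 to 20 rows; each row is the pose to reach, as a shift and turn from the pose commanded when the call began, along the tool's axes at that moment, turning the shorter way round; what a row does not reach only later rows make up. The controller multiplies each number of a shift by 300 mm and each number of a turn by pi rad. A row lasts 1/8 s, in which the tool goes at most 62.5 mm and 10.7 degrees, less where a joint would pass 70% of its speed; a pose out of reach is approached as far as the arm can. A call with a number of a shift or a turn outside -1 to 1 is refused whole. A call with a gripper value outside its range is refused whole. The fingers move at their own pace and stop on an object; "grip_force" is the grip in N (left out, the last holds). Time passes only in rows, so rows that repeat a pose let the fingers close. It gives the time, the measured TCP pose, the force and the opening at its end, in the units of the state.
- ctrl.get_state(): the state, without advancing time (a new reading comes with each control period).
- ctrl.get_image(name): name is "scene" or "top"; returns a dict with "img" (420x560x3 uint8, blue, green, red), "camera_matrix" (3x3 intrinsics, pixels), "k1" (the pictures are not rectified: a ray, as slopes to the right and down, at radius r is drawn at 1 + k1 r^2 times it, then the intrinsics apply), "R" (3x3) and "t" (3): a world point X has camera coordinates R X + t. Camera axes: x right, y down, z forward; pixel columns grow to the right and rows downward; lengths in m; the calibration is good to about 2 mm. A picture is of the moment at which its call begins. There is no depth.
- ctrl.close_job(): hands the job in, once; it reports no verdict.
The state is a dict: "time": time; "joint_positions": joint angles; "qd": joint speeds; "joint_torque": joint torques, N m; "position": TCP position; "tool_rot": TCP orientation; "ft_force": force on the tool from outside, world axes, zero at the start; "torque": the same for the moment, N m; "grip_width": opening from 0.0 (shut) to 1.0 (fully open).
Only numpy, scipy, OpenCV 4.12 (cv2) and the standard library are available. Lean on these libraries where they do the work, as an engineer would, in place of code of your own. Each camera call takes 0.05 s, during which the arm holds its last target.

## Working session

There is one attempt and no reset: what is moved stays moved. The work goes in short steps, Python scripts to look and compute and a tool call to move; the robot and the scene stay as the last step left them, time stands still between calls to the robot, and variables do not carry over. Pictures are saved under pics/ and viewed, and the job is handed in when it is done.

Besides the shell and the picture viewer there is one more tool, called after ">>>" by a JSON object that holds its "api" and its "payload", one argument or row to a line. drive_tool: Moves the arm, as the interface text tells. Its arguments: {"type":"object","properties":{"rows":{"type":"array"},"grip_force":{"type":"number"}},"required":["rows"]}

```bash
ls; mkdir -p pics; python3 - <<'E'
from bench import ctrl
import cv2
s=ctrl.get_state();print(s)
for n in("scene","top"):
    d=ctrl.get_image(n);cv2.imwrite(f"pics/{n}0.png",d["img"]);print(n,d["camera_matrix"],d["k1"],d["R"],d["t"])
E
```

```text
pics
{'time': 0.0, 'joint_positions': array([ 1.20912058,  0.32183299, -0.07007295,  1.4516971 ,  0.02261079,
        1.3707948 , -0.05687748]), 'qd': array([ 7.93732073e-07, -3.59541046e-04, -1.54182743e-03, -2.23495590e-04,
        7.93610611e-04, -7.50569223e-04,  1.84996722e-04]), 'joint_torque': array([-4.00233339e-04, -4.91292715e+01, -4.04081466e-01, -3.12523162e+01,
       -6.38623768e-02,  4.37653530e-02,  1.90866399e-04]), 'position': array([ 0.23829326, -0.60416745,  0.23544382]), 'tool_rot': array([-2.59648956,  1.76679539,  0.00262173]), 'ft_force': array([-0.33240222,  0.33498298, -0.16287328]), 'torque': array([-0.05652778,  0.02721659,  0.01329571]), 'grip_width': 1.003331095504042}
scene [[449.65296605   0.         275.16252405]
 [  0.         449.65296605 210.41224111]
 [  0.           0.           1.        ]] -0.053226226332332136 [[ 0.46631163  0.88453403 -0.01237008]
 [ 0.66507805 -0.35976975 -0.65439813]
 [-0.5832878   0.29692639 -0.75604899]] [-0.2314986  -0.31200682  1.37978313]
top [[500.71186032   0.         275.01719299]
 [  0.         500.71186032 214.34819838]
 [  0.           0.           1.        ]] -0.13950801153519193 [[-3.15632087e-02 -9.99484232e-01 -5.91890849e-03]
 [-9.77590476e-01  3.21038992e-02 -2.08053360e-01]
 [ 2.08136073e-01 -7.80563050e-04 -9.78099569e-01]] [0.03745178 0.50417807 1.07576074]
```

View pics/scene0.png

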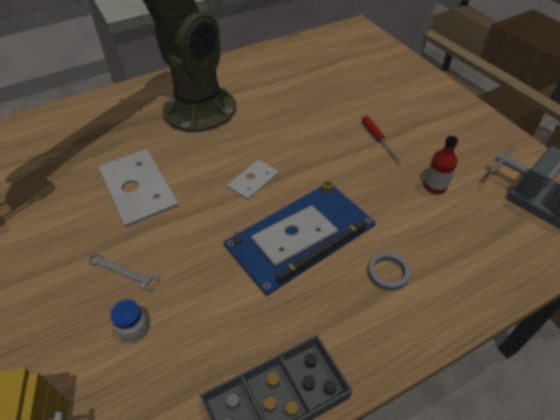

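View pics/top0.png

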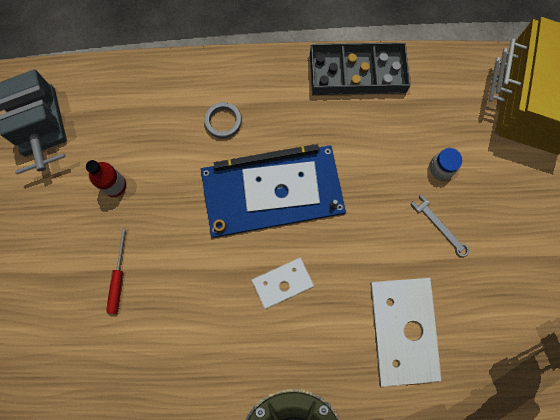

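The scene picture shows three plates. In the top view they are a small one at (283,283), a large one at (406,332) and a middle-sized one on the blue fixture at (281,187). The middle one fits the description. I'll check it in close crops.

```bash
python3 - <<'E'
import cv2
a=cv2.imread("pics/top0.png")[135:245,190:360];cv2.imwrite("pics/ct0.png",cv2.resize(a,None,fx=4.6,fy=4.6,interpolation=cv2.INTER_CUBIC))
a=cv2.imread("pics/scene0.png")[175:295,215:385];cv2.imwrite("pics/cs0.png",cv2.resize(a,None,fx=4.6,fy=4.6,interpolation=cv2.INTER_CUBIC))
E
```

```text
(no output)
```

View pics/ct0.png

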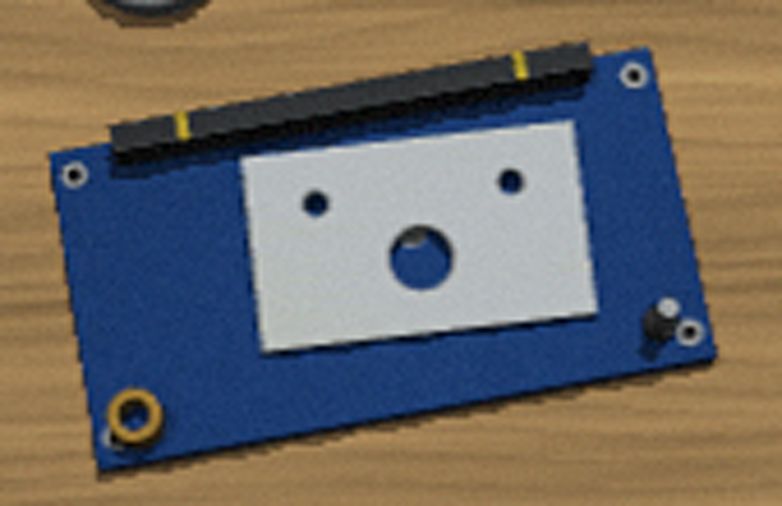

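View pics/cs0.png

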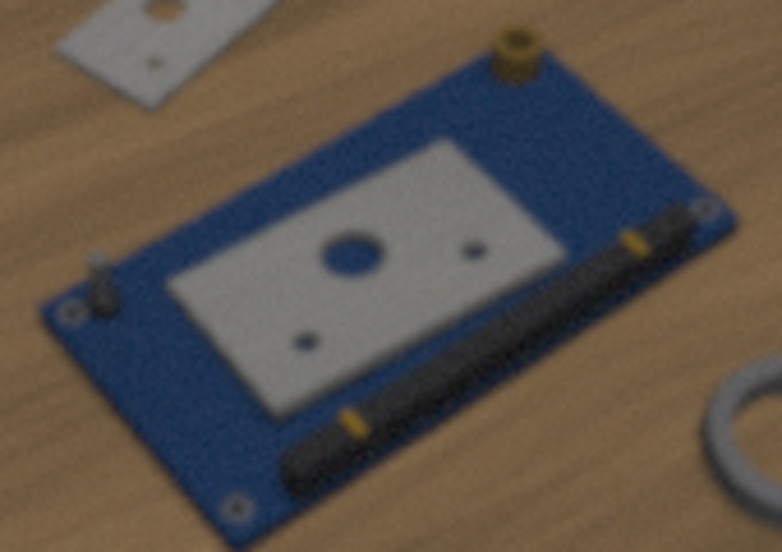

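The middle plate lies on the fixture with both 13 mm holes at the far side. It is shifted right, towards the screw, and is short of the fence. Next I'll fit the fixture and plate poses.

```bash
cat > h.py <<'E'
import cv2, numpy as np
from scipy.optimize import least_squares
from scipy.spatial.transform import Rotation as Ro
def proj(d,X):
    X=np.atleast_2d(np.asarray(X,float))
    return cv2.projectPoints(X,cv2.Rodrigues(np.asarray(d["R"]))[0],np.asarray(d["t"],float),np.asarray(d["camera_matrix"]),np.array([d["k1"],0,0,0.]))[0][:,0]
def grab(n,name):
    from bench import ctrl
    d=ctrl.get_image(n);cv2.imwrite(f"pics/{name}.png",d["img"]);return d
def quad(mask):
    """subpixel quadrilateral corners of the biggest blob: poly approx, then line fits"""
    cs,_=cv2.findContours(mask,cv2.RETR_EXTERNAL,cv2.CHAIN_APPROX_NONE)
    c=max(cs,key=cv2.contourArea);P=c[:,0].astype(float)
    h=cv2.convexHull(c)
    for e in np.linspace(.01,.12,40):
        a=cv2.approxPolyDP(h,e*cv2.arcLength(h,True),True)[:,0].astype(float)
        if len(a)<=4:break
    L=[]
    ctr=P.mean(0)
    for i in range(4):
        p,q=a[i],a[(i+1)%4];u=(q-p)/np.linalg.norm(q-p);n=np.array([-u[1],u[0]])
        s=(P-p)@u;dd=abs((P-p)@n);l=np.linalg.norm(q-p)
        sel=P[(s>.1*l)&(s<.9*l)&(dd<2.5)]
        vx,vy,x,y=cv2.fitLine(sel.astype(np.float32),cv2.DIST_HUBER,0,.01,.01).ravel()
        nn=np.array([-vy,vx]);o=np.array([x,y])
        if nn@(o-ctr)<0:nn=-nn
        L.append((nn,nn@o+.5*0.9))  # contour px centres lie ~half a pixel inside
    return np.array([np.linalg.solve(np.array([L[i-1][0],L[i][0]]),[L[i-1][1],L[i][1]]) for i in range(4)])
def fixpts(f,P):
    c,s=np.cos(f[2]),np.sin(f[2]);P=np.atleast_2d(P)
    return np.c_[f[0]+c*P[:,0]-s*P[:,1],f[1]+s*P[:,0]+c*P[:,1],P[:,2]]
E
python3 - <<'E'
from h import *
import pickle
D={n:grab(n,n+"1") for n in("scene","top")}
pickle.dump(D,open("D0.pkl","wb"))
roi={"top":(225,355,140,240),"scene":(245,350,185,275)}
for n,d in D.items():
    im=d["img"];hsv=cv2.cvtColor(im,cv2.COLOR_BGR2HSV)
    x0,x1,y0,y1=roi[n]
    r=np.zeros(im.shape[:2],np.uint8);r[y0:y1,x0:x1]=255
    m=((hsv[...,1]<70)&(hsv[...,2]>105)).astype(np.uint8)*255&r
    cv2.imwrite(f"pics/m_{n}.png",m)
    print(n,"plate",quad(m).round(2).tolist())
    b=((hsv[...,0]>95)&(hsv[...,0]<130)&(hsv[...,1]>110)).astype(np.uint8)*255
    cs,_=cv2.findContours(b,cv2.RETR_EXTERNAL,cv2.CHAIN_APPROX_NONE)
    print([ (int(cv2.contourArea(c)),cv2.boundingRect(c)) for c in cs if cv2.contourArea(c)>200])
    cv2.imwrite(f"pics/b_{n}.png",np.hstack([m,b])[:, :])
E
```

```text
scene plate [[337.4200134277344, 229.25], [274.5, 263.05999755859375], [251.24000549316406, 235.4199981689453], [311.2799987792969, 205.32000732421875]]
[(590, (111, 300, 30, 28)), (3226, (225, 188, 142, 106))]
top plate [[314.1300048828125, 160.8000030517578], [319.3999938964844, 202.63999938964844], [246.38999938964844, 211.10000610351562], [241.8000030517578, 169.0]]
[(427, (437, 148, 25, 24)), (8627, (201, 146, 144, 91))]
```

```bash
python3 - <<'E'
import cv2,numpy as np
a=cv2.imread("pics/b_top.png");b=cv2.imread("pics/b_scene.png")
def c(i,x,y):return cv2.resize(i[y:y+120,x:x+190],None,fx=2.1,fy=2.1,interpolation=0)
cv2.imwrite("pics/mm.png",np.vstack([np.hstack([c(a,180,135),c(a,740,135)]),np.hstack([c(b,210,175),c(b,770,175)])]))
E
```

```text
(no output)
```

View pics/mm.png

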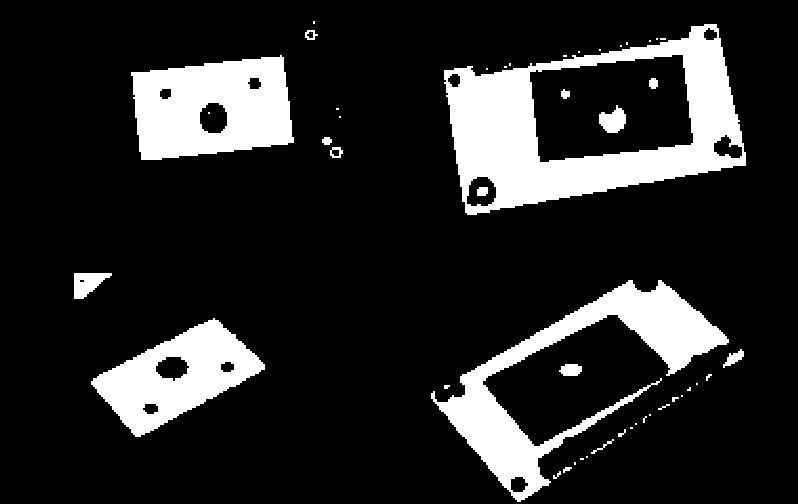

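```bash
cat >> h.py <<'E'
def holes(m,n=3):
    cs,hi=cv2.findContours(m,cv2.RETR_CCOMP,cv2.CHAIN_APPROX_NONE)
    o=[]
    for c,h in zip(cs,hi[0]):
        if h[3]>=0 and cv2.contourArea(c)>8:
            mo=cv2.moments(c);o.append((mo["m00"],mo["m10"]/mo["m00"],mo["m01"]/mo["m00"]))
    return sorted(o,reverse=True)[:n]
def masks(im,box):
    hsv=cv2.cvtColor(im,cv2.COLOR_BGR2HSV);x0,x1,y0,y1=box
    r=np.zeros(im.shape[:2],np.uint8);r[y0:y1,x0:x1]=255
    m=((hsv[...,1]<70)&(hsv[...,2]>105)).astype(np.uint8)*255&r
    m=cv2.morphologyEx(m,cv2.MORPH_OPEN,np.ones((2,2)))
    b=((hsv[...,0]>95)&(hsv[...,0]<130)&(hsv[...,1]>110)).astype(np.uint8)*255
    return m,b
def boxc(x,y,z0,z1): return np.array([[a,b,c] for a in(-x/2,x/2) for b in(-y/2,y/2) for c in(z0,z1)])
def platepts(p,P):
    # p: x,y,yaw,tilt of plate origin in world; near underside edge rests on base top
    R=Ro.from_euler("ZY",[p[2],-p[3]]).as_matrix()
    z=.015+.05*np.sin(p[3])
    return (R@np.atleast_2d(P).T).T+[p[0],p[1],z]
TOP=np.array([[.05,.085,.008],[.05,-.085,.008],[-.05,-.085,.008],[-.05,.085,.008]])
HO=np.array([[-.012,0,.008],[.022,.05,.008],[.022,-.05,.008]])
def match(meas,pred):
    from scipy.optimize import linear_sum_assignment as l
    C=np.linalg.norm(meas[:,None]-pred[None],axis=2);i,j=l(C);return meas[i]-pred[j]
E
cat > fit.py <<'E'
from h import *
import pickle,sys
D=pickle.load(open(sys.argv[1],"rb"))
roi={"top":(225,355,140,240),"scene":(245,350,185,275)}
M={}
for n,d in D.items():
    m,b=masks(d["img"],roi[n])
    cs,_=cv2.findContours(b,cv2.RETR_EXTERNAL,cv2.CHAIN_APPROX_NONE);c=max(cs,key=cv2.contourArea)
    h=cv2.convexHull(c).astype(np.float32)
    cp=np.array([p for p in c[:,0].astype(float) if cv2.pointPolygonTest(h,tuple(p),True)<1.2])
    M[n]=(cp,quad(m),np.array(holes(m))[:,1:]); print(n,holes(m))
F8=boxc(.17,.32,0,.015)
def res(v,full=False):
    f,p,o=v[:3],v[3:7],v[7:].reshape(2,2);r=[];S={}
    for k,(n,d) in enumerate(D.items()):
        cp,q,ho=M[n]
        H=cv2.convexHull((proj(d,fixpts(f,F8))+o[k]).astype(np.float32))
        e=np.array([cv2.pointPolygonTest(H,tuple(x),True)-.4 for x in cp])
        e=np.clip(e,-3,3)/np.sqrt(len(cp))*3
        a=match(q,proj(d,platepts(p,TOP))+o[k]);b=match(ho,proj(d,platepts(p,HO))+o[k])
        S[n]=(np.sqrt(np.mean(e**2*len(cp)/9)),a.round(1).tolist(),b.round(1).tolist())
        r+=[e,a.ravel(),b.ravel()*.7,o[k]/1.0]
    return S if full else np.concatenate(r)
best=None
v0=np.r_[.6,.01,.1,.6,0,.1,.11,0,0,0,0]
for y in(.15,-.15,0.):
    w=v0.copy();w[2]=y
    s=least_squares(res,w,loss="soft_l1",diff_step=1e-3,x_scale=np.r_[.01,.01,.05,.01,.01,.05,.05,1,1,1,1])
    if best is None or s.cost<best.cost:best=s
v=best.x;np.save("fit.npy",v)
print(best.cost,v.round(4));print(res(v,True))
c,s=np.cos(v[2]),np.sin(v[2]);dx,dy=v[3:5]-v[:2]
print("plate in fixture x,y mm",1e3*(c*dx+s*dy),1e3*(-s*dx+c*dy),"skew",v[5]-v[2],"tilt",v[6])
E
python3 fit.py D0.pkl
```

```text
scene [(146.0, 292.38698630136986, 230.61529680365294), (35.5, 282.2347417840375, 249.8356807511737), (33.0, 318.54545454545456, 230.07575757575756)]
top [(171.0, 282.07894736842104, 191.59649122807016), (31.0, 301.5967741935484, 175.03225806451613), (29.5, 259.11299435028246, 179.88700564971748)]
11.9819988391202 [0.5747 0.0296 0.1506 0.578  0.0073 0.0853 0.0921 0.518  0.4811 1.1639
 0.2137]
{'scene': (np.float64(1.4063556287628003), [[0.3, -0.2], [0.3, -0.4], [0.5, 0.1], [-0.0, 0.6]], [[0.5, 0.4], [0.5, 0.7], [0.2, 0.4]]), 'top': (np.float64(0.5980442709510344), [[0.6, 0.2], [0.4, 0.3], [-0.0, 0.3], [0.0, 0.2]], [[0.2, 0.1], [0.3, 0.2], [0.2, 0.2]])}
plate in fixture x,y mm -0.08140785764631674 -22.501423815523324 skew -0.06532920447402404 tilt 0.09214646639944615
```

```bash
cat > ov.py <<'E'
from h import *
import pickle,sys
D=pickle.load(open(sys.argv[1],"rb"));v=np.load("fit.npy");out=sys.argv[2]
bx={"top":(190,135,170,115),"scene":(215,175,170,120)}
ims=[]
for k,(n,d) in enumerate(D.items()):
    x,y,w,h=bx[n];S=4.6 if len(sys.argv)<4 else float(sys.argv[3])
    im=cv2.resize(d["img"][y:y+h,x:x+w],None,fx=S,fy=S,interpolation=cv2.INTER_CUBIC)
    o=v[7+2*k:9+2*k]
    T=lambda X:((proj(d,X)+o-[x,y]+.5)*S-.5).round().astype(int)
    f=v[:3]
    cv2.polylines(im,[T(fixpts(f,[[.085,.16,.015],[.085,-.16,.015],[-.085,-.16,.015],[-.085,.16,.015]]))],1,(0,255,0))
    cv2.polylines(im,[T(fixpts(f,[[.07,.125,.04],[.07,-.125,.04]]))],0,(0,0,255))
    cv2.polylines(im,[T(fixpts(f,[[.07,.125,.015],[.07,-.125,.015]]))],0,(255,0,255))
    for s in(1,-1):
        cv2.polylines(im,[T(fixpts(f,[[.07,s*.0875,.015],[.07,s*.0875,.04],[.085,s*.0875,.04]]))],0,(255,255,0))
        cv2.circle(im,tuple(T(fixpts(f,[[.041,s*.05,.024]]))[0].tolist()),4,(0,165,255),-1)
    cv2.polylines(im,[T(platepts(v[3:7],TOP))],1,(0,0,255))
    cv2.imwrite(f"pics/{out}_{n}.png",im)
E
python3 ov.py D0.pkl ov0
```

```text
(no output)
```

View pics/ov0_top.png

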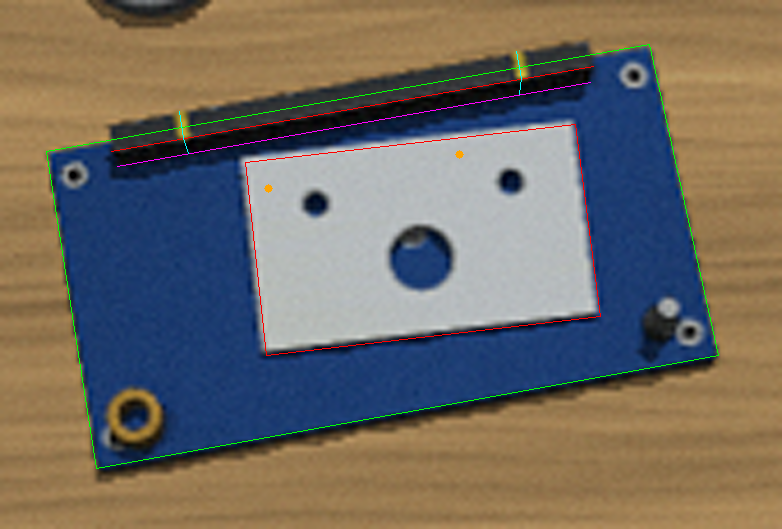

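View pics/ov0_scene.png

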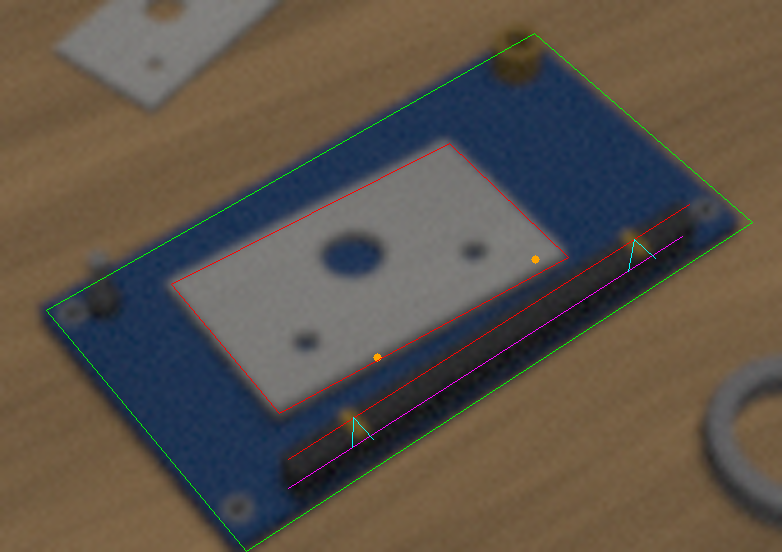

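```bash
sed -i 's/F8=boxc(.17,.32,0,.015)/F8=boxc(.17,.32,.0149,.015)/' fit.py; python3 fit.py D0.pkl; python3 ov.py D0.pkl ov1
```

```text
scene [(146.0, 292.38698630136986, 230.61529680365294), (35.5, 282.2347417840375, 249.8356807511737), (33.0, 318.54545454545456, 230.07575757575756)]
top [(171.0, 282.07894736842104, 191.59649122807016), (31.0, 301.5967741935484, 175.03225806451613), (29.5, 259.11299435028246, 179.88700564971748)]
6.042691378029395 [0.5734 0.0269 0.1476 0.5785 0.0064 0.0845 0.1119 0.6046 0.7108 0.563
 0.5694]
{'scene': (np.float64(0.7357258721617036), [[0.4, -0.1], [0.6, -0.4], [0.7, -0.4], [0.1, 0.1]], [[0.6, 0.1], [0.7, 0.6], [0.3, 0.3]]), 'top': (np.float64(0.550531409372014), [[0.7, 0.2], [0.6, 0.1], [0.2, 0.2], [0.3, 0.3]], [[0.5, -0.0], [0.5, 0.1], [0.4, 0.1]])}
plate in fixture x,y mm 1.978146893333186 -20.997458765433205 skew -0.06309807550879508 tilt 0.11190623228681933
```

View pics/ov1_top.png

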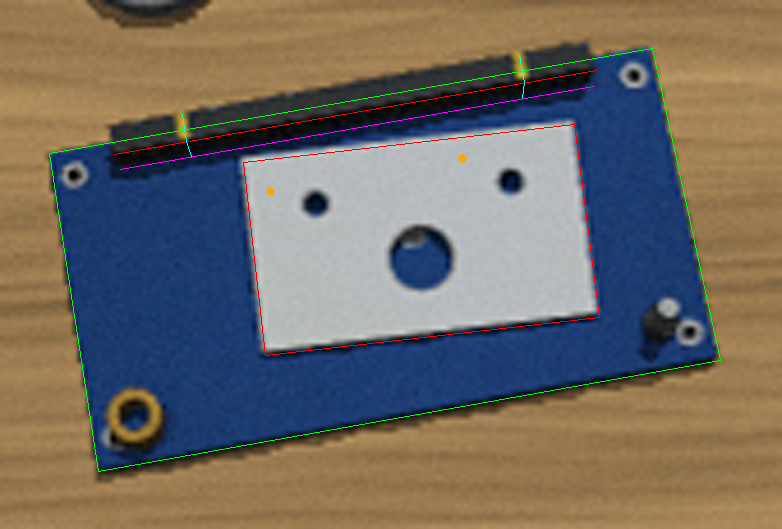

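View pics/ov1_scene.png

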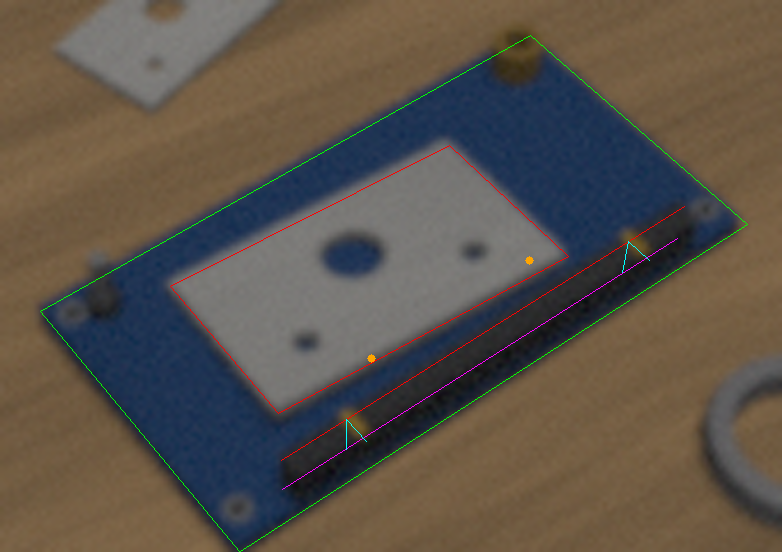

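Candidates checked: the plate on the fixture (top 281,187) is the middle-sized one, and its fitted tilt of 0.112 matches the text. It needs about 16 mm towards the fence, about 21 mm left and +0.063 rad. I'll work out the approach to its right end with the jaws shut.

```bash
cat > mv.py <<'E'
from h import *
import sys
from bench import ctrl
v=np.load("fit.npy");f=v[:3]
def where():
    s=ctrl.get_state();R=Ro.from_rotvec(s["tool_rot"]).as_matrix();p=s["position"]
    tip=p+R[:,2]*.014;c,sn=np.cos(f[2]),np.sin(f[2]);d=tip[:2]-f[:2]
    ft=s["ft_force"]
    print("t",round(s["time"],2),"tip fix mm",(1e3*np.array([c*d[0]+sn*d[1],-sn*d[0]+c*d[1],tip[2]])).round(1),"toolx ang-fix-y",round(np.degrees(np.arctan2(R[1,0],R[0,0])-f[2]-np.pi/2),2),"tilt",(R[:2,2]).round(4),"Ffix",np.round([c*ft[0]+sn*ft[1],-sn*ft[0]+c*ft[1],ft[2]],1),"grip",round(s["grip_width"],3))
    return tip,R
def target(x,y,z):
    tip,R=where();T=fixpts(f,[[x,y,z]])[0]
    print("shift/0.3:",(R.T@(T-tip)/.3).round(4))
if __name__=="__main__":
    if len(sys.argv)>3: target(*[float(a)/1e3 for a in sys.argv[1:4]])
    else: where()
E
python3 mv.py 7 -136 220
python3 - <<'E'
from h import *
import pickle
D=pickle.load(open("D0.pkl","rb"));f=np.load("fit.npy")[:3]
# world of pixels at given height, top view
def bp(n,px,z):
    d=D[n];u=cv2.undistortPoints(np.array([[px]],float),d["camera_matrix"],np.array([d["k1"],0,0,0.]))[0,0]
    R,t=d["R"],d["t"];C=-R.T@t;r=R.T@np.r_[u,1];X=C+r*(z-C[2])/r[2]
    c,s=np.cos(f[2]),np.sin(f[2]);q=X[:2]-f[:2];return X.round(3),np.round([c*q[0]+s*q[1],-s*q[0]+c*q[1]],3)
for nm,n,px,z in[("screw top","top",(335,202),.055),("bush","top",(219,225),.037),("jar","top",(450,159),.07),("bottle cap","top",(93,166),.16),("screw sc","scene",(236,230),.055)]: print(nm,bp(n,px,z))
E
```

```text
t 0.2 tip fix mm [-424.2 -575.2  221.9] toolx ang-fix-y -166.92 tilt [-0.0005  0.001 ] Ffix [-0.5  1.1  0. ] grip 0.998
shift/0.3: [-1.1007 -1.7313  0.0074]
screw top (array([ 0.529, -0.116,  0.055]), array([-0.065, -0.134]))
bush (array([0.488, 0.15 , 0.037]), array([-0.067,  0.134]))
jar (array([ 0.619, -0.388,  0.07 ]), array([-0.016, -0.417]))
bottle cap (array([0.6  , 0.405, 0.16 ]), array([0.082, 0.37 ]))
screw sc (array([ 0.527, -0.114,  0.055]), array([-0.066, -0.132]))
```

>>> {"api": "drive_tool", "payload": {
  "rows": [
    [[-0.55, -0.865, 0, 0.0727, 255], [-0.55, -0.865, 0, 0.0727, 255], [-0.55, -0.865, 0, 0.0727, 255], [-0.55, -0.865, 0, 0.0727, 255], [-0.55, -0.865, 0, 0.0727, 255], [-0.55, -0.865, 0, 0.0727, 255], [-0.55, -0.865, 0, 0.0727, 255], [-0.55, -0.865, 0, 0.0727, 255]]
  ],
  "grip_force": 30
}}

```text
time: 1.2
position: [0.4181, -0.3576, 0.2363]
tool_rot: [2.375, -2.055, -0.001]
ft_force: [-0.3, 0.2, -0.2]
grip_width: 0.174
```

```bash
python3 mv.py 7 -140 120
```

```text
t 1.2 tip fix mm [-210.2 -357.5  222.3] toolx ang-fix-y -180.19 tilt [-0.0007 -0.0003] Ffix [-0.3  0.3 -0.2] grip 0.174
shift/0.3: [-0.7273 -0.7219  0.3405]
```

>>> {"api": "drive_tool", "payload": {
  "rows": [
    [[-0.727, -0.722, 0, 0, 255], [-0.727, -0.722, 0, 0, 255], [-0.727, -0.722, 0, 0, 255], [-0.727, -0.722, 0, 0, 255], [-0.727, -0.722, 0, 0, 255], [-0.727, -0.722, 0, 0, 255], [-0.727, -0.722, 0.34, 0, 255], [-0.727, -0.722, 0.34, 0, 255], [-0.727, -0.722, 0.34, 0, 255], [-0.727, -0.722, 0.34, 0, 255]]
  ]
}}

```text
time: 2.45
position: [0.6024, -0.11, 0.1363]
tool_rot: [-2.376, 2.054, -0.004]
ft_force: [-0.0, 0.7, -0.3]
grip_width: 0.004
```

```bash
python3 mv.py 7 -138 30; python3 - <<'E'
from h import *
d=grab("scene","s2");d2=grab("top","t2")
S=3.2
a=[cv2.resize(d["img"][130:290,200:400],None,fx=S,fy=S),cv2.resize(d2["img"][90:250,180:380],None,fx=S,fy=S)]
cv2.imwrite("pics/s2c.png",cv2.resize(np.hstack(a),(800,320)))
E
```

```text
t 2.45 tip fix mm [   8.6 -139.7  122.3] toolx ang-fix-y -180.13 tilt [ 0.0022 -0.0008] Ffix [ 0.1  0.7 -0.3] grip 0.004
shift/0.3: [-0.0059  0.0059  0.3076]
```

View pics/s2c.png

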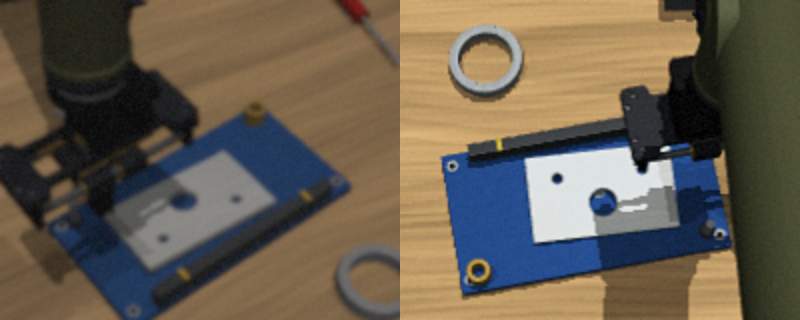

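The fingers hang over the right end, and the screw stays near the robot and clear of them. I'll lower.

>>> {"api": "drive_tool", "payload": {
  "rows": [
    [[0, 0.005, 0.25, 0, 255], [0, 0.005, 0.25, 0, 255], [0, 0.005, 0.3, 0, 255], [0, 0.005, 0.34, 0, 255], [0, 0.005, 0.34, 0, 255]]
  ]
}}

```text
time: 3.18
position: [0.6001, -0.1086, 0.0325]
tool_rot: [2.379, -2.052, -0.0]
ft_force: [-0.3, 0.1, -0.9]
grip_width: 0.001
```

```bash
python3 mv.py 7 -125 18; python3 - <<'E'
from h import *
d=grab("scene","s3")
cv2.imwrite("pics/s3c.png",cv2.resize(d["img"][150:290,200:380],None,fx=4.2,fy=4.2,interpolation=2))
E
```

```text
t 3.17 tip fix mm [   6.5 -138.    18.5] toolx ang-fix-y -180.0 tilt [-0.0004 -0.    ] Ffix [-0.3  0.2 -0.9] grip 0.001
shift/0.3: [-0.0432 -0.0018  0.0016]
```

View pics/s3c.png

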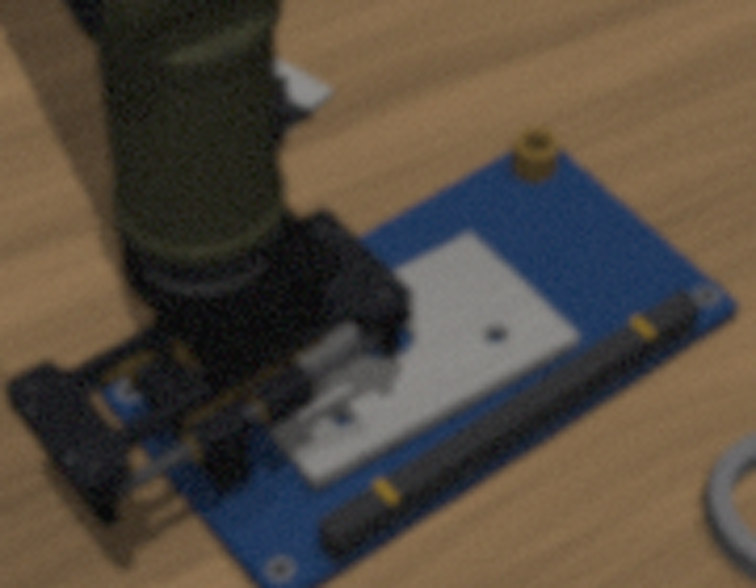

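The closed fingertips stand beside the plate's right end, just above the base. I'll push left in small steps.

>>> {"api": "drive_tool", "payload": {
  "rows": [
    [[-0.03, 0, 0, 0, 255], [-0.045, 0, 0, 0, 255], [-0.05, 0, 0, 0, 255], [-0.055, 0, 0, 0, 255], [-0.06, 0, 0, 0, 255], [-0.065, 0, 0, 0, 255], [-0.07, 0, 0, 0, 255], [-0.075, 0, 0, 0, 255], [-0.08, 0, 0, 0, 255]]
  ]
}}

```text
time: 4.35
position: [0.5967, -0.0857, 0.0326]
tool_rot: [2.378, -2.052, 0.002]
ft_force: [1.2, -1.6, -0.5]
grip_width: 0.005
```

```bash
python3 mv.py; python3 - <<'E'
from h import *
import pickle
D={n:grab(n,n[0]+"4") for n in("scene","top")};pickle.dump(D,open("D4.pkl","wb"))
a=cv2.resize(D["scene"]["img"][150:290,200:380],None,fx=2.2,fy=2.2,interpolation=2)
b=cv2.resize(D["top"]["img"][120:260,190:370],None,fx=2.2,fy=2.2,interpolation=2)
cv2.imwrite("pics/s4c.png",np.hstack([a,b]))
E
```

```text
t 4.35 tip fix mm [   6.5 -114.9   18.6] toolx ang-fix-y -180.03 tilt [ 0.0003 -0.0012] Ffix [ 1.  -1.8 -0.5] grip 0.005
```

View pics/s4c.png

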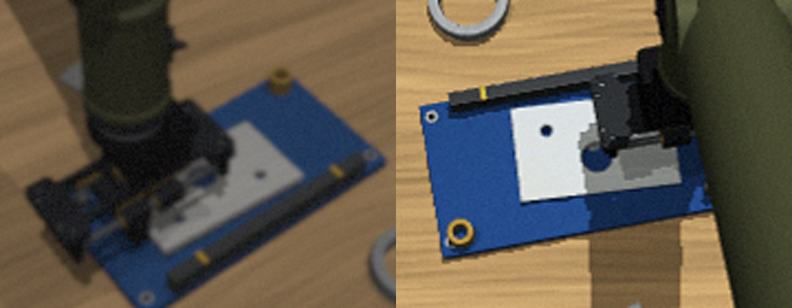

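Contact is light (1.8 N) and the plate is moving. I'll go on another 9 mm, then back off and re-measure.

>>> {"api": "drive_tool", "payload": {
  "rows": [
    [[-0.005, 0, 0, 0, 255], [-0.01, 0, 0, 0, 255], [-0.015, 0, 0, 0, 255], [-0.02, 0, 0, 0, 255], [-0.025, 0, 0, 0, 255], [-0.03, 0, 0, 0, 255], [-0.03, 0, 0, 0, 255]]
  ]
}}

```text
time: 5.32
position: [0.5952, -0.0756, 0.0325]
tool_rot: [-2.379, 2.051, 0.0]
ft_force: [1.2, -2.5, 0.4]
grip_width: 0.008
```

```bash
python3 mv.py
```

```text
t 5.33 tip fix mm [   6.5 -104.6   18.5] toolx ang-fix-y -179.99 tilt [-0.0001  0.0002] Ffix [ 0.8 -2.7  0.4] grip 0.008
```

>>> {"api": "drive_tool", "payload": {
  "rows": [
    [[0.04, 0, 0, 0, 255], [0.06, 0, 0, 0, 255], [0.06, 0, -0.2, 0, 255], [0.06, 0, -0.4, 0, 255], [0.06, 0.3, -0.5, 0, 255], [0.06, 0.6, -0.5, 0, 128], [0.06, 0.8, -0.5, 0, 0], [0.06, 0.8, -0.5, 0, 0], [0.06, 0.8, -0.5, 0, 0]]
  ]
}}

```text
time: 6.45
position: [0.3572, -0.1302, 0.1826]
tool_rot: [2.373, -2.056, 0.001]
ft_force: [0.3, 0.5, 0.0]
grip_width: 0.374
```

```bash
python3 mv.py; python3 - <<'E'
from h import *
import pickle
D={n:grab(n,n[0]+"5") for n in("scene","top")};pickle.dump(D,open("D5.pkl","wb"))
a=cv2.resize(D["scene"]["img"][150:290,200:380],None,fx=2.2,fy=2.2,interpolation=2)
b=cv2.resize(D["top"]["img"][120:260,190:370],None,fx=2.2,fy=2.2,interpolation=2)
cv2.imwrite("pics/s5c.png",np.hstack([a,b]))
E
```

```text
t 6.45 tip fix mm [-237.  -123.6  168.6] toolx ang-fix-y -180.28 tilt [-0.0005 -0.0019] Ffix [0.3 0.5 0. ] grip 0.374
```

View pics/s5c.png

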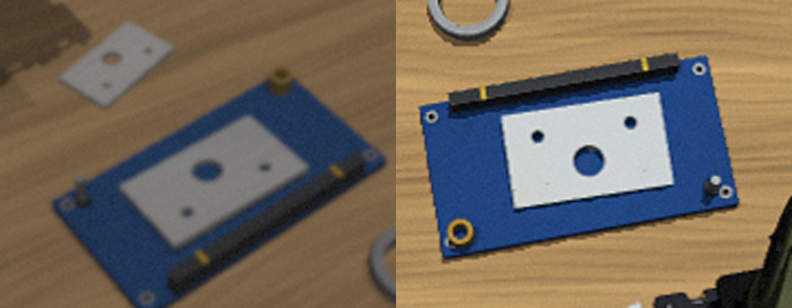

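```bash
cp fit.npy fit0.npy; python3 fit.py D5.pkl; python3 ov.py D5.pkl ov5
```

```text
scene [(140.5, 294.9086595492289, 227.8623962040332), (31.5, 285.67724867724866, 247.13756613756613), (26.5, 321.125786163522, 226.59748427672955)]
top [(171.5, 278.26627793974734, 193.68707482993196), (29.5, 254.80225988700562, 182.74011299435028), (29.0, 297.0, 176.1149425287356)]
6.40186841156418 [0.5735 0.0268 0.1473 0.574  0.0161 0.1238 0.1056 0.6043 0.6482 0.5274
 0.6014]
{'scene': (np.float64(0.7439509536580197), [[0.5, -0.0], [1.0, -0.5], [0.2, -0.2], [0.4, -0.3]], [[0.6, 0.1], [0.4, 0.5], [0.5, 0.3]]), 'top': (np.float64(0.5688850812873458), [[0.8, 0.2], [0.7, 0.2], [0.3, 0.2], [0.1, 0.2]], [[0.6, 0.1], [0.5, 0.1], [0.4, -0.1]])}
plate in fixture x,y mm -1.070488972232671 -10.635139787017284 skew -0.023505685144696045 tilt 0.10561177558507878
```

View pics/ov5_top.png

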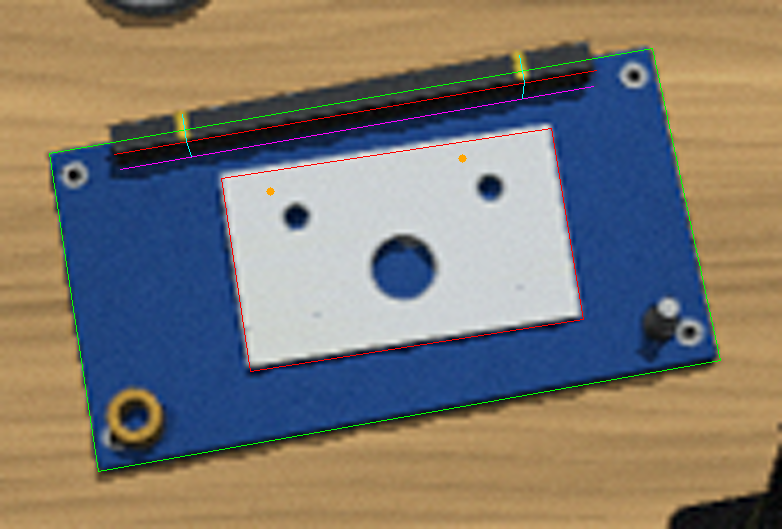

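The plate is now at fixture (-1, -10.6) mm with skew -0.023. Next is a squaring push at the near edge with both open fingers.

```bash
cp fit.npy fit5.npy; python3 mv.py -78 -9 60
```

```text
t 6.55 tip fix mm [-233.3 -123.2  169.1] toolx ang-fix-y -180.05 tilt [ 0.0018 -0.0009] Ffix [ 0.9 -0.1  0.8] grip 0.467
shift/0.3: [-0.3816 -0.5167  0.3641]
```

>>> {"api": "drive_tool", "payload": {
  "rows": [
    [[-0.382, -0.3, 0, 0, 0], [-0.382, -0.517, 0, 0, 0], [-0.382, -0.517, 0, 0, 0], [-0.382, -0.517, 0, 0, 0], [-0.382, -0.517, 0.2, 0, 0], [-0.382, -0.517, 0.364, 0, 0], [-0.382, -0.517, 0.364, 0, 0], [-0.382, -0.517, 0.364, 0, 0]]
  ]
}}

```text
time: 7.55
position: [0.4985, 0.0073, 0.0749]
tool_rot: [-2.378, 2.051, -0.002]
ft_force: [0.7, 0.2, -0.1]
grip_width: 0.999
```

```bash
python3 mv.py -78 -9 17; python3 - <<'E'
from h import *
D={n:grab(n,n[0]+"6") for n in("scene","top")}
a=cv2.resize(D["scene"]["img"][150:290,200:380],None,fx=2.2,fy=2.2,interpolation=2)
b=cv2.resize(D["top"]["img"][120:260,190:370],None,fx=2.2,fy=2.2,interpolation=2)
cv2.imwrite("pics/s6c.png",np.hstack([a,b]))
E
```

```text
t 7.55 tip fix mm [-77.   -8.3  60.9] toolx ang-fix-y -180.0 tilt [0.002  0.0005] Ffix [ 0.7  0.1 -0.1] grip 0.999
shift/0.3: [0.0023 0.0035 0.1462]
```

View pics/s6c.png

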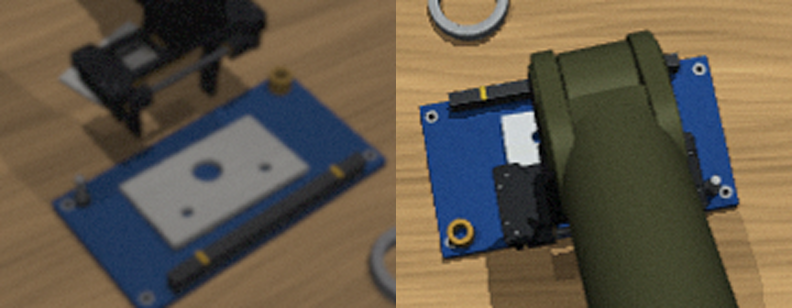

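The open fingers hang behind the near edge, clear of both bushing and screw. I'll lower and push forward.

>>> {"api": "drive_tool", "payload": {
  "rows": [
    [[0, 0.003, 0.1, 0, 0], [0, 0.003, 0.145, 0, 0], [0, 0.003, 0.145, 0, 0], [0, -0.02, 0.145, 0, 0], [0, -0.04, 0.145, 0, 0], [0, -0.048, 0.145, 0, 0], [0, -0.054, 0.145, 0, 0], [0, -0.06, 0.145, 0, 0], [0, -0.066, 0.145, 0, 0], [0, -0.072, 0.145, 0, 0], [0, -0.078, 0.145, 0, 0], [0, -0.084, 0.145, 0, 0], [0, -0.09, 0.145, 0, 0], [0, -0.09, 0.145, 0, 0]]
  ]
}}

```text
time: 9.4
position: [0.5242, 0.0113, 0.0298]
tool_rot: [-2.379, 2.051, -0.001]
ft_force: [-1.7, -1.1, -1.3]
grip_width: 0.998
```

```bash
python3 mv.py; python3 - <<'E'
from h import *
D={n:grab(n,n[0]+"7") for n in("scene",)}
cv2.imwrite("pics/s7c.png",cv2.resize(D["scene"]["img"][160:290,210:380],None,fx=4,fy=4,interpolation=2))
E
```

```text
t 9.4 tip fix mm [-51.   -8.1  15.8] toolx ang-fix-y -179.98 tilt [0.0008 0.0003] Ffix [-1.8 -0.8 -1.3] grip 0.998
```

View pics/s7c.png

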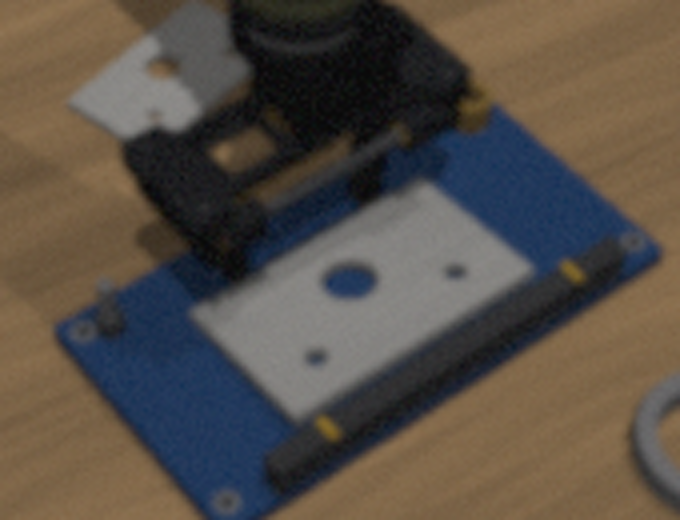

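The plate is squaring up and advancing, with about 10 mm to go. I'll continue 8 mm with the tip slightly higher.

>>> {"api": "drive_tool", "payload": {
  "rows": [
    [[0, -0.004, -0.004, 0, 0], [0, -0.008, -0.004, 0, 0], [0, -0.012, -0.004, 0, 0], [0, -0.016, -0.004, 0, 0], [0, -0.02, -0.004, 0, 0], [0, -0.024, -0.004, 0, 0], [0, -0.027, -0.004, 0, 0], [0, -0.027, -0.004, 0, 0]]
  ]
}}

```text
time: 10.45
position: [0.532, 0.0122, 0.031]
tool_rot: [-2.379, 2.052, -0.0]
ft_force: [-0.7, -0.4, 0.0]
grip_width: 1.0
```

```bash
python3 mv.py
```

```text
t 10.45 tip fix mm [-43.2  -8.3  17. ] toolx ang-fix-y -179.99 tilt [ 0.0002 -0.0001] Ffix [-0.8 -0.3  0. ] grip 1.0
```

>>> {"api": "drive_tool", "payload": {
  "rows": [
    [[0, 0.06, -0.004, 0, 0], [0, 0.1, -0.1, 0, 0], [0, 0.1, -0.3, 0, 100], [0, 0.3, -0.5, 0, 255], [0, 0.6, -0.5, 0, 255], [0, 0.65, -0.5, 0, 255], [0, 0.65, -0.5, 0, 255], [0, 0.65, -0.5, 0, 255]]
  ]
}}

```text
time: 11.45
position: [0.3451, -0.0157, 0.1791]
tool_rot: [2.38, -2.048, -0.006]
ft_force: [0.6, 1.2, 0.1]
grip_width: 0.399
```

```bash
python3 - <<'E'
from h import *
import pickle
D={n:grab(n,n[0]+"8") for n in("scene","top")};pickle.dump(D,open("D8.pkl","wb"))
E
python3 fit.py D8.pkl; python3 ov.py D8.pkl ov8;python3 mv.py
```

```text
scene [(137.0, 300.1094890510949, 232.3832116788321), (34.0, 291.5, 252.0), (27.0, 326.5, 230.5)]
top [(148.5, 275.7216610549944, 186.32996632996634), (29.5, 294.8022598870056, 168.2598870056497), (28.5, 252.79532163742687, 175.84795321637424)]
5.76762638534942 [0.5736 0.0269 0.1474 0.5921 0.02   0.1478 0.1371 0.5354 0.6726 0.4941
 0.6186]
{'scene': (np.float64(0.7089911604432887), [[0.3, -0.1], [0.7, -0.5], [0.1, -0.2], [0.4, -0.1]], [[0.6, 0.1], [0.4, 0.6], [0.5, 0.5]]), 'top': (np.float64(0.5450172288371145), [[0.7, 0.2], [0.8, 0.1], [0.3, 0.3], [0.2, 0.1]], [[-0.2, 0.2], [0.5, -0.0], [0.5, 0.2]])}
plate in fixture x,y mm 17.31796968692272 -9.518269712400926 skew 0.00035969400809610086 tilt 0.13711561686205614
t 11.55 tip fix mm [-231.6   -8.7  165.4] toolx ang-fix-y -179.86 tilt [-0.0037  0.0002] Ffix [-0.7  0.5 -0.1] grip 0.312
```

View pics/ov8_top.png

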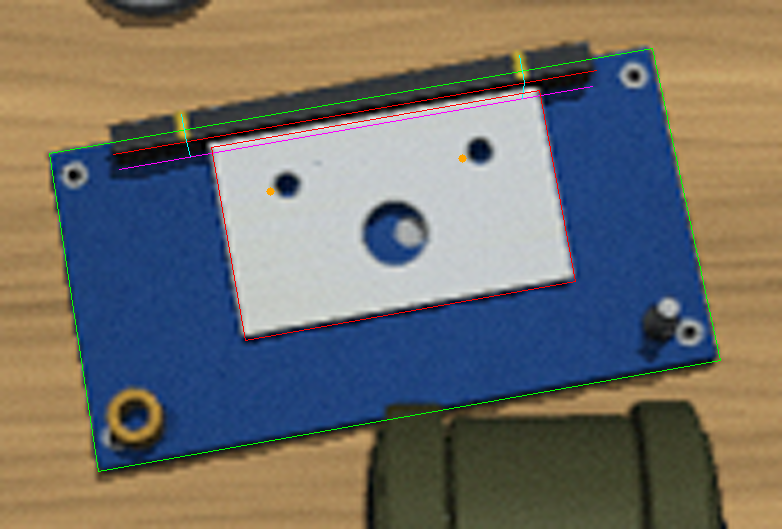

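The plate is now square (skew 0.000) with x ≈ 17.3 and y = -9.5 mm. Next is the final sideways push at the right end, in line with the friction centre (fixture x ≈ 19).

```bash
cp fit.npy fit8.npy; python3 mv.py 19 -126 100
```

```text
t 11.55 tip fix mm [-231.6   -8.7  165.4] toolx ang-fix-y -179.86 tilt [-0.0037  0.0002] Ffix [-0.7  0.5 -0.1] grip 0.312
shift/0.3: [ 0.3932 -0.835   0.2147]
```

>>> {"api": "drive_tool", "payload": {
  "rows": [
    [[0.393, 0, 0, 0, 255], [0.393, -0.3, 0, 0, 255], [0.393, -0.6, 0, 0, 255], [0.393, -0.835, 0, 0, 255], [0.393, -0.835, 0.1, 0, 255], [0.393, -0.835, 0.21, 0, 255], [0.393, -0.835, 0.21, 0, 255], [0.393, -0.835, 0.21, 0, 255], [0.393, -0.835, 0.21, 0, 255]]
  ]
}}

```text
time: 12.68
position: [0.6103, -0.0972, 0.1168]
tool_rot: [2.377, -2.052, -0.003]
ft_force: [0.3, -0.1, 0.2]
grip_width: 0.008
```

```bash
python3 mv.py 19 -126 18
```

```text
t 12.68 tip fix mm [  18.1 -128.1  102.8] toolx ang-fix-y -180.05 tilt [-0.0022  0.0001] Ffix [ 0.3 -0.1  0.2] grip 0.008
shift/0.3: [-0.0069 -0.0036  0.2828]
```

>>> {"api": "drive_tool", "payload": {
  "rows": [
    [[0, -0.003, 0.1, 0, 255], [0, -0.003, 0.2, 0, 255], [0, -0.003, 0.27, 0, 255], [0, -0.003, 0.28, 0, 255], [0, -0.003, 0.28, 0, 255], [-0.04, -0.003, 0.28, 0, 255], [-0.06, -0.003, 0.28, 0, 255], [-0.068, -0.003, 0.28, 0, 255], [-0.074, -0.003, 0.28, 0, 255], [-0.079, -0.003, 0.28, 0, 255], [-0.084, -0.003, 0.28, 0, 255], [-0.084, -0.003, 0.28, 0, 255]]
  ]
}}

```text
time: 14.18
position: [0.6063, -0.0721, 0.0304]
tool_rot: [2.375, -2.05, -0.006]
ft_force: [0.6, -0.3, -0.3]
grip_width: 0.007
```

```bash
python3 mv.py; python3 - <<'E'
from h import *
D={n:grab(n,n[0]+"9") for n in("scene","top")}
a=cv2.resize(D["scene"]["img"][150:290,200:380],None,fx=2.2,fy=2.2,interpolation=2)
b=cv2.resize(D["top"]["img"][120:260,190:370],None,fx=2.2,fy=2.2,interpolation=2)
cv2.imwrite("pics/s9c.png",np.hstack([a,b]))
E
```

```text
t 14.18 tip fix mm [  17.8 -102.7   16.4] toolx ang-fix-y -180.03 tilt [-0.0058 -0.0004] Ffix [ 0.6 -0.4 -0.3] grip 0.007
```

View pics/s9c.png

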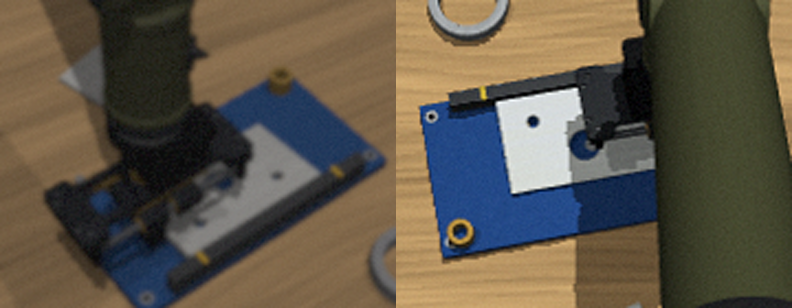

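Contact is just being made. I'll creep 6 mm further left and raise the tip 1.5 mm.

>>> {"api": "drive_tool", "payload": {
  "rows": [
    [[-0.003, 0, -0.005, 0, 255], [-0.006, 0, -0.005, 0, 255], [-0.009, 0, -0.005, 0, 255], [-0.012, 0, -0.005, 0, 255], [-0.015, 0, -0.005, 0, 255], [-0.018, 0, -0.005, 0, 255], [-0.02, 0, -0.005, 0, 255], [-0.02, 0, -0.005, 0, 255]]
  ]
}}

```text
time: 15.28
position: [0.6055, -0.0651, 0.032]
tool_rot: [2.377, -2.049, -0.007]
ft_force: [0.7, 0.3, -0.3]
grip_width: 0.009
```

```bash
python3 mv.py; python3 - <<'E'
from h import *
import pickle
D={n:grab(n,n[0]+"10") for n in("scene","top")};pickle.dump(D,open("D10.pkl","wb"))
a=cv2.resize(D["scene"]["img"][150:290,200:380],None,fx=2.2,fy=2.2,interpolation=2)
b=cv2.resize(D["top"]["img"][120:260,190:370],None,fx=2.2,fy=2.2,interpolation=2)
cv2.imwrite("pics/s10c.png",np.hstack([a,b]))
E
```

```text
t 15.28 tip fix mm [ 17.9 -95.7  18. ] toolx ang-fix-y -179.98 tilt [-0.0058  0.0004] Ffix [ 0.7  0.2 -0.3] grip 0.009
```

View pics/s10c.png

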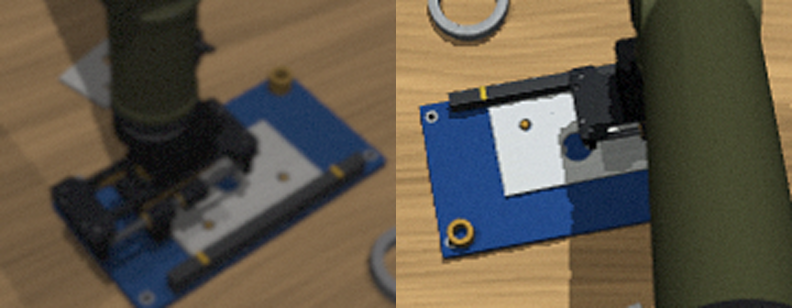

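Brass now shows in both holes and the push force is gone, so the plate appears to have dropped. I'll back off and check.

>>> {"api": "drive_tool", "payload": {
  "rows": [
    [[0.03, 0, -0.005, 0, 255], [0.08, 0, -0.005, 0, 255], [0.08, 0, -0.2, 0, 255], [0.08, 0, -0.4, 0, 255], [0.08, 0.2, -0.5, 0, 255], [0.08, 0.5, -0.5, 0, 255], [0.08, 0.75, -0.5, 0, 255], [0.08, 0.75, -0.5, 0, 255], [0.08, 0.75, -0.5, 0, 255]]
  ]
}}

```text
time: 16.5
position: [0.3848, -0.1241, 0.1836]
tool_rot: [2.372, -2.055, -0.006]
ft_force: [0.9, 0.9, 0.5]
grip_width: 0.008
```

```bash
python3 - <<'E'
from h import *
import pickle
D={n:grab(n,n[0]+"11") for n in("scene","top")};pickle.dump(D,open("D11.pkl","wb"))
a=cv2.resize(D["scene"]["img"][185:280,235:365],None,fx=6,fy=6,interpolation=2)
b=cv2.resize(D["top"]["img"][140:225,220:330],None,fx=7,fy=7,interpolation=2)
cv2.imwrite("pics/s11c.png",a);cv2.imwrite("pics/t11c.png",b)
E
python3 fit.py D11.pkl;python3 mv.py
```

```text
scene [(146.0, 303.2682648401826, 232.16324200913238), (29.5, 295.2429378531073, 252.85310734463275), (24.0, 328.9583333333333, 230.7986111111111)]
top [(147.0, 272.82312925170066, 187.00340136054422), (27.5, 290.6969696969697, 169.1212121212121), (26.0, 249.3910256410256, 177.29487179487177)]
9.343317062436071 [0.5731 0.0268 0.147  0.5896 0.0275 0.1593 0.0516 0.4418 0.777  0.3307
 0.3899]
{'scene': (np.float64(0.6864659484557993), [[-1.0, -0.4], [-1.1, -1.4], [1.4, 0.0], [1.3, -0.1]], [[1.5, 0.7], [1.4, 1.5], [1.0, 1.0]]), 'top': (np.float64(0.49811391282276446), [[0.2, 0.6], [0.5, -0.5], [0.5, 0.1], [0.0, 0.7]], [[0.2, -0.1], [-0.0, -0.3], [0.4, 0.1]])}
plate in fixture x,y mm 16.369009750594483 -1.7580920016137236 skew 0.012306266140228644 tilt 0.05161021687218778
t 16.6 tip fix mm [-205.3 -121.2  170. ] toolx ang-fix-y -180.06 tilt [-0.0036 -0.0001] Ffix [ 1.6 -0.1  0.8] grip 0.006
```

View pics/s11c.png

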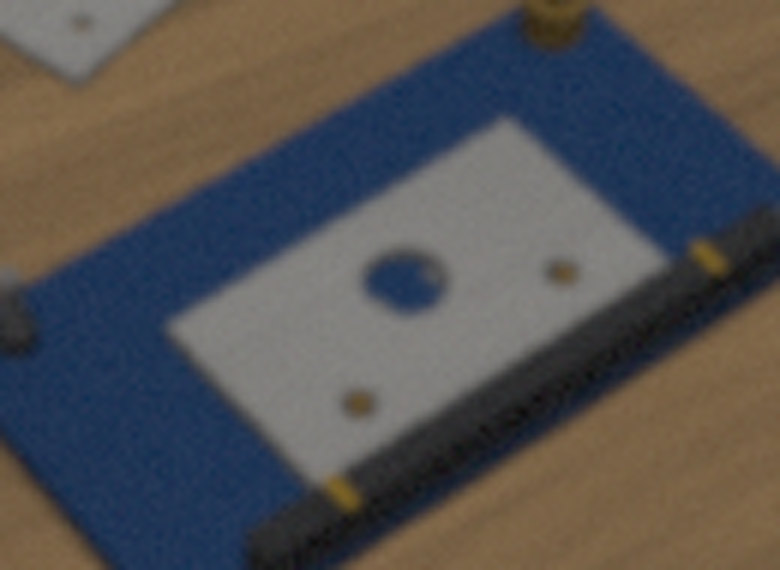

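View pics/t11c.png

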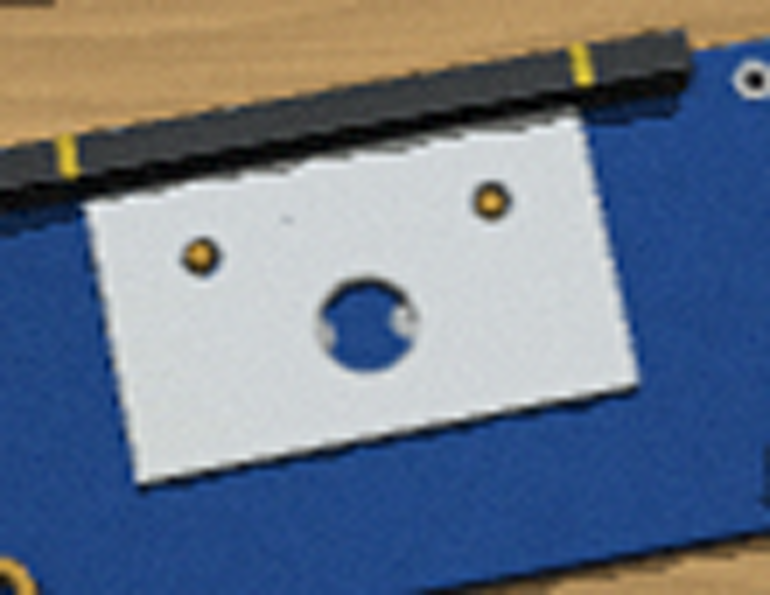

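Both pins now show centred in the 13 mm holes. The far edge is hidden by the fence in the scene view, so that fit is biased. I'll test flatness using only the near corners and holes against the seated prediction.

```bash
cat > flat.py <<'E'
from h import *
import pickle,sys
D=pickle.load(open(sys.argv[1],"rb"));v=np.mean([np.load(x) for x in("fit0.npy","fit5.npy","fit8.npy")],0)
f=v[:3];O=v[7:].reshape(2,2)
roi={"top":(225,355,140,240),"scene":(245,350,185,275)}
near=TOP[2:]
# residual offset of plate features seen in earlier fits (mean ~0.4,0.1 px) is left in
def run(free,z=False):
    def res(p):
        r=[]
        for k,(n,d) in enumerate(D.items()):
            m,_=masks(d["img"],roi[n]);q=quad(m);h=np.array(holes(m))[:,1:]
            t=p[3] if free else 0.
            P=np.r_[near,HO];pr=proj(d,platepts([p[0],p[1],p[2],t],P))+O[k]
            C=np.linalg.norm(q[:,None]-pr[None,:2],axis=2);j=C.argmin(0)
            r+=[q[j]-pr[:2],match(h,pr[2:])]
        return np.concatenate([x.ravel() for x in r])
    s=least_squares(res,[.592,.027,.147,.05],diff_step=1e-3,x_scale=[.01,.01,.05,.05]);p=s.x
    c,sn=np.cos(f[2]),np.sin(f[2]);dx,dy=p[:2]-f[:2]
    print("free" if free else "flat","cost",round(s.cost,2),"fix mm",np.round([1e3*(c*dx+sn*dy),1e3*(-sn*dx+c*dy)],1),"skew",round(p[2]-f[2],4),"tilt",p[3].round(4));print(s.fun.reshape(-1,2).round(1).tolist())
run(True);run(False)
E
for d in D5 D8 D11;do echo $d;python3 flat.py $d.pkl;done
```

```text
D5
free cost 1.34 fix mm [ -1.  -10.8] skew -0.0242 tilt 0.0904
[[0.2, -0.3], [0.5, -0.3], [0.6, -0.1], [0.4, 0.1], [0.6, -0.1], [0.7, 0.3], [0.3, 0.3], [0.5, 0.1], [0.4, 0.1], [0.4, -0.1]]
flat cost 5.28 fix mm [ -2.  -10.3] skew -0.0216 tilt 0.05
[[0.1, -0.1], [0.5, -0.1], [0.5, -0.9], [0.2, -1.5], [0.6, -1.6], [0.8, 0.1], [0.4, -0.0], [0.7, -0.4], [0.5, -0.8], [0.8, -1.0]]
D8
free cost 1.07 fix mm [17.3 -9.5] skew 0.0004 tilt 0.1112
[[0.1, -0.2], [0.3, -0.1], [0.6, -0.2], [0.3, 0.1], [0.5, -0.0], [0.7, 0.1], [0.3, 0.3], [-0.2, 0.2], [0.5, -0.1], [0.5, 0.1]]
flat cost 7.04 fix mm [16.2 -8.8] skew 0.0038 tilt 0.05
[[-0.0, 0.0], [0.4, 0.2], [0.5, -1.1], [0.0, -1.9], [0.6, -1.9], [0.9, -0.1], [0.4, -0.1], [0.0, -0.5], [1.0, -1.2], [0.6, -1.1]]
D11
free cost 1.65 fix mm [17.4 -1.1] skew 0.0176 tilt 0.0005
[[0.5, -0.4], [0.7, -0.3], [0.7, -0.1], [0.4, 0.2], [0.2, -0.1], [0.7, 0.2], [0.5, 0.4], [0.4, 0.1], [0.3, -0.1], [0.6, 0.0]]
flat cost 1.65 fix mm [17.4 -1.1] skew 0.0176 tilt 0.05
[[0.5, -0.4], [0.7, -0.3], [0.7, -0.1], [0.4, 0.2], [0.2, -0.1], [0.7, 0.2], [0.5, 0.4], [0.4, 0.1], [0.3, -0.1], [0.6, 0.0]]
```

The tilt is now 0.0005 rad, against 0.09–0.11 in the same fit before, so the plate lies flat on the base. Last, I'll check that nothing else moved.

```bash
python3 - <<'E'
from h import *
a=cv2.imread("pics/scene0.png");b=cv2.imread("pics/s11.png")
c=cv2.imread("pics/top0.png");d=cv2.imread("pics/t11.png")
g=lambda x,y:cv2.cvtColor((cv2.absdiff(cv2.GaussianBlur(x,(3,3),0),cv2.GaussianBlur(y,(3,3),0)).max(2)*3.).clip(0,255).astype(np.uint8),cv2.COLOR_GRAY2BGR)
o=np.vstack([np.hstack([b,g(a,b)]),np.hstack([d,g(c,d)])]);cv2.imwrite("pics/diff.png",cv2.resize(o,(800,600),interpolation=cv2.INTER_AREA))
E
python3 mv.py
```

```text
t 16.6 tip fix mm [-205.3 -121.2  170. ] toolx ang-fix-y -180.06 tilt [-0.0036 -0.0001] Ffix [ 1.6 -0.1  0.8] grip 0.006
```

View pics/diff.png

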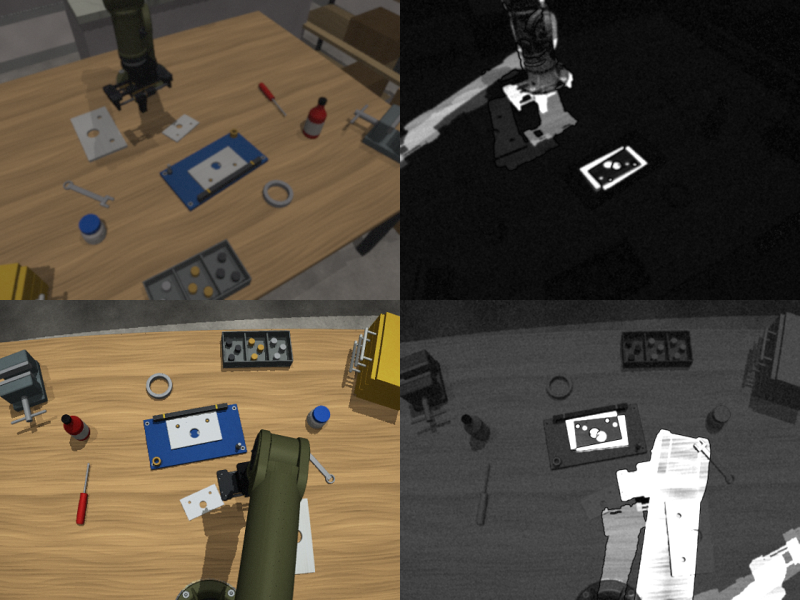

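The difference pictures show that only the plate, the arm and its shadow changed. The bushing, screw and other items are where they were, and the gripper is about 150 mm above the bench, clear of the fixture.

```bash
python3 -c "
from bench import ctrl
print(ctrl.close_job())"
```

```text
the job is handed in; nothing more can be done
None
```

The plate is seated: both holes are over the pins and it lies flat on the base. I handed the job in at about 17 s. I only slid it: a sideways push at its right end, a two-finger push at the near edge that squared it to the fence, and a last sideways creep until it dropped. Contact forces stayed under about 3 N in every reading I took.

**Pins:** brass shows inside both 13 mm holes in both cameras.

**Flatness:** the fitted tilt is 0.0005 rad, down from about 0.11. That fit uses only the near corners and holes. The all-corner fit disagreed (0.05 rad), because the fence hides the plate's far edge in one view and shades it in the other.

**Position:** the plate sits at fixture x = 17.4, y = -1.1 mm, with skew 0.018 rad. That is 1.6 mm short of nominal in x, about the edge of the 1.5 mm play on the pins and within the camera error. I did not nudge it further.

**Everything else:** before-and-after images show only the plate, the arm and its shadow changed. At hand-in the arm was high up and clear, touching nothing.

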